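Unlatch the aspirator's filter cover and push it off its seat

TASK

Uncover the filter of the bench aspirator: press its snap tab fully in with a fingertip, then push the released cover back along its guides onto the rear deck until the whole filter well lies open, and leave it there. Only press and push: do not grip the cover between the fingers, do not lift or tip it, and leave the vial, tape roll, cup and dish beside the unit as they stand.

Things in the scene. Friction and masses are not known exactly. Their poses are not given: they have to be found in the camera images.
- aspirator: bench aspirator, a low off-white housing 233 mm long (x), 128 mm wide (y), fixed to the worktop. Origin on the worktop; x runs from the tab end (-125 mm, nearest the robot) to the rear (+108 mm), z up. Flat deck 58 mm above the worktop. On the centre line: snap tab (x = -100 mm), filter well under the cover (x = -56 to -10 mm, 76 mm wide), empty rear deck
- snap_tab (a joint): how far the black snap tab is pressed in, m: 0 standing out, 0.010 fully in (straight down into the deck). It moves against a steady drag of about 3.5 N and stays where it is left, without springing back. Its catch holds the cover until it is in by about 7 mm; then the cover slides freely.
- tab_top (a point): centre of the top of the snap tab, a black ribbed pad 28 mm (x) by 40 mm (y) on the deck in front of the cover. The top stands 11 mm over the deck when out, 1 mm when fully in. Its centre is 28 mm in front of the seated cover's front wall.
- filter_cover: plain grey hollow hood 72 mm long (x), 96 mm wide (y), 18 mm high, with a 5 mm flange low on each side; loose, about 0.12 kg. Origin: centre of its underside, which lies on the deck; axes as the aspirator's. In the aspirator's frame its origin is at x = -36 mm when seated; beyond x = +28 mm the well is wholly open; at about x = +64 mm it meets the rear rim.
- cover_front (a point): centre of the cover's upright front wall, outer face, 9 mm over the deck, the face to push; it faces the tab and the robot
- filter_well (a point): centre of the filter well's mouth, at deck height, 33 mm in front of the aspirator's origin
- rear_deck (a point): centre of the empty rear deck, at deck height, 50 mm behind the aspirator's origin. It ends in a rim 9 mm high at x = +100 mm. Guides 109 mm apart, 7 mm high, run along both sides of seat and rear deck; beside the seat they carry lips, up to 10 mm over the deck, that overhang the cover's flanges, so that it can only slide along x
- bystander_amber_vial: small brown glass vial with a white cap, 25 mm across, 50 mm high, standing on the worktop beside the unit; to be left alone. Origin: centre of its underside
- bystander_tape_roll: small roll of white tape, 42 mm across, 22 mm high, lying flat beside the unit; to be left alone. Origin: centre of its underside
- bystander_sample_cup: translucent tapered cup, 52 mm across, 60 mm high, standing beside the unit; to be left alone. Origin: centre of its underside
- bystander_petri_0: covered culture dish, 62 mm across, 16 mm high, lying flat beside the unit; to be left alone. Origin: centre of its underside
Mind the look-alikes: they are no part of the job. Of the things that look like the filter_cover, the larger one is meant.

How it is judged:
By the outcome, as a careful person would: the job done as asked, in the order asked, and still so for the second after the job is handed in, with the robot touching nothing.
It also fails if it takes over 38 s, if anything falls off the work surface, if the arm or the gripper's body presses on something with over 40 N, if the wrist force passes 120 N, or if a joint passes its speed limit or range.

ROBOT

A 6-joint arm with a two-finger parallel gripper is mounted at the origin on a cart in front of the work surface, level with it; the furniture and walls round the work are solid. World frame = base frame: x ahead of the robot, y to its left, z up, the work surface at z = 0. Lengths are in m, angles in rad, forces in N, time in s.
With the tool pointing down it reaches from about 0.3 to 1 m from the base axis. Payload 5.1 kg.
Tool frame: the origin (TCP) lies midway between the tips of the shut fingers; the grasp point (between the pads) lies 19 mm behind it; y points along the fingers, z is the direction in which the jaws open and shut, and the axes are right-handed (so a half turn about y gives the same grasp; the last joint's range is limited). The gripper opens to 95 mm and grips with 3 to 60 N. Pads are 20 mm wide; open, the fingers measure 119 mm over their backs; the gripper's body (75 mm by 180 mm) begins 59 mm behind the grasp point.
Start: joints at [1.196, 0.124, 1.65, -0, 1.367, -0.083], TCP at [0.187, 0.623, 0.215] pointing down, gripper open.
Joint ranges: [-2.61, 2.61], [-1.02, 2.33], [0.03, 2.71], [-1.35, 4.49], [0.32, 2.68], [-2.91, 2.91]. Speed limits (rad/s): [2.57, 2.57, 3.14, 3.14, 3.14, 3.14].

INTERFACE

Orientations are given as [roll, pitch, yaw] about the fixed x, y, z axes, in that order (R = Rz(yaw) Ry(pitch) Rx(roll)).
In Python, from plant import manip, eoat, solver, viewer, finish_job gives the robot as it stands. Calls block until the motion is done:
- manip.movep(position, orientation): joint-space move of the TCP to a pose.
- manip.movel(position, orientation=None, speed=0.15): straight line of the TCP; orientation=None keeps the orientation; speed is the mean speed in m/s.
- manip.set_joints(angles): joint-space move.
- eoat.release() and eoat.clamp(force=None): open the fingers fully, or close them until they stop; force is the grip in N (None keeps the last).
- manip.wait(seconds).
- solver.ik(position, orientation): joint angles nearest the present ones, or None.
- viewer.grab_frame(name): name is "scene" or "top" or "wrist"; returns a dict with "pixels" (400x640x3 uint8, red, green, blue), "range_z" (400x640 float32, m along the optical axis (not along the pixel's ray), 0 where there is no reading), "mtx" (3x3 intrinsics, pixels), "R" (3x3) and "t" (3): a world point X has camera coordinates R X + t. Camera axes: x right, y down, z forward; pixel columns grow to the right and rows downward; lengths in m; the calibration is good to about 2 mm. The wrist camera is an equidistant fisheye: a pixel r from the principal point sees the ray r / f radians off the axis. A picture is of the moment at which its call begins.
A pose or a line that the arm cannot do raises manip.MotionError and nothing moves.
- finish_job(): hands the job in, once; it reports no verdict.
Readings, each from a call of its own:
- manip.get_clock(): time.
- manip.get_joints(): joint angles.
- manip.get_qd(): joint speeds.
- manip.get_tau(): joint torques, N m.
- manip.get_tcp_pos(): TCP position.
- manip.get_orientation(): TCP orientation.
- manip.get_ft_force(): force on the tool from outside, world axes, zero at the start.
- manip.get_ft_torque(): the same for the moment, N m.
- manip.get_grip_width(): finger opening in m.
Only numpy, scipy, OpenCV 4.12 (cv2) and the standard library are available. Lean on these libraries where they do the work, as an engineer would, in place of code of your own. Each camera call takes 0.05 s, during which the arm holds its last target.

## Working session

There is one attempt and no reset: what is moved stays moved. The work goes in short steps, each a Python script; the robot and the scene stay as the last script left them, time stands still between calls to the robot, and variables do not carry over. Pictures are saved under pics/ and viewed, and the job is handed in when it is done.

```bash
ls; mkdir -p pics; python3 - <<'E'
from plant import manip, eoat, solver, viewer
import cv2,numpy as np,pickle
for n in ("scene","top"):
    f=viewer.grab_frame(n); pickle.dump(f,open(f'{n}0.pkl','wb'))
    cv2.imwrite(f'pics/{n}0.png',f['pixels'][:,:,::-1]); print(n,f['mtx'].tolist(),f['R'].round(3).tolist(),f['t'].round(3).tolist())
print(manip.get_clock(),manip.get_orientation(),manip.get_tcp_pos())
E
```

```text
pics
scene [[461.17334590656355, 0.0, 325.242292262589], [0.0, 461.17334590656355, 195.63526678294653], [0.0, 0.0, 1.0]] [[-0.883, -0.47, 0.008], [-0.333, 0.614, -0.716], [0.332, -0.634, -0.698]] [0.489, 0.272, 0.693]
top [[420.08901542725863, 0.0, 323.3216822597663], [0.0, 420.08901542725863, 198.31677323040543], [0.0, 0.0, 1.0]] [[0.029, -0.999, 0.027], [-0.988, -0.033, -0.153], [0.154, -0.022, -0.988]] [-0.054, 0.567, 0.947]
0.1 [-1.57263365e+00  1.27661238e-04 -2.91833766e-01] [0.18682481 0.62198104 0.21352636]
```

View pics/scene0.png

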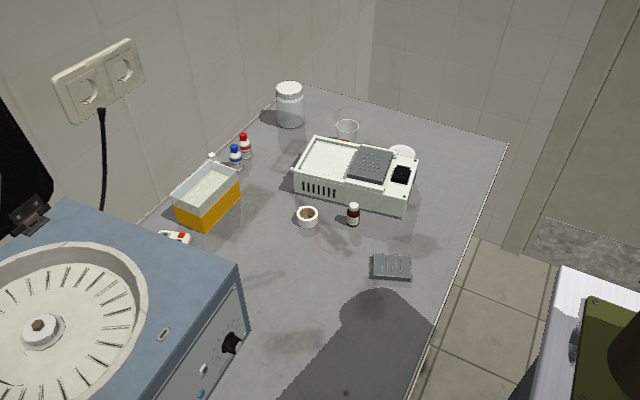

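View pics/top0.png

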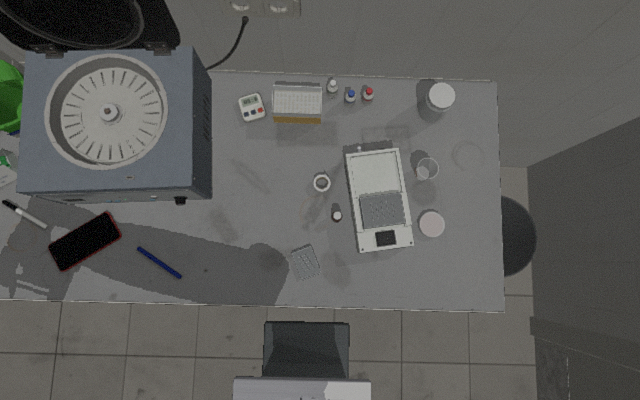

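The top view has two grey ribbed hoods: one on the housing at about (382,210) and a smaller loose one on the worktop at (305,262). The larger, seated behind the black tab at (386,238), fits the description. I'll measure it and confirm with a crop.

```bash
cat > h.py <<'E'
import numpy as np,cv2
def ray(f,uv,z):
    uv=np.atleast_2d(np.asarray(uv,float)); d=np.c_[uv,np.ones(len(uv))]@np.linalg.inv(f['mtx']).T@f['R']; c=-f['R'].T@f['t']
    return c+d*((z-c[2])/d[:,2])[:,None]
def proj(f,X):
    p=(np.atleast_2d(X)@f['R'].T+f['t'])@f['mtx'].T; return p[:,:2]/p[:,2:]
def cloud(f):
    v,u=np.mgrid[:400,:640]; z=f['range_z']
    c=np.stack([u,v,np.ones_like(u)],-1)@np.linalg.inv(f['mtx']).T*z[...,None]
    return (c-f['t'])@f['R']
E
python3 - <<'E'
import pickle;from h import *
for n in ('top','scene'):
    f=pickle.load(open(n+'0.pkl','rb'));P=cloud(f);px=f['pixels'].astype(int)
    if n=='top': x0,x1,y0,y1=335,425,140,260
    else: x0,x1,y0,y1=285,425,130,222
    roi=np.zeros((400,640),bool);roi[y0:y1,x0:x1]=1
    val=f['range_z']>0
    m=roi&val&(P[...,2]>.045)&(P[...,2]<.085)
    m=cv2.morphologyEx(m.astype('uint8'),cv2.MORPH_OPEN,np.ones((3,3)))
    k,l,s,_=cv2.connectedComponentsWithStats(m);m=l==1+s[1:,4].argmax()
    r=cv2.minAreaRect((P[m][:,:2]*1000).astype('float32'));print(n,'housing rect',r,'z',np.percentile(P[m][:,2],[10,50,90]))
    b=roi&(px.max(-1)<50); b=cv2.morphologyEx(b.astype('uint8'),cv2.MORPH_OPEN,np.ones((3,3)))
    k,l,s,c=cv2.connectedComponentsWithStats(b)
    for i in range(1,k):
        if s[i,4]>40:
            ys,xs=np.where(l==i);q=ray(f,np.c_[xs,ys],.069)
            print('black',s[i],c[i],cv2.minAreaRect((q[:,:2]*1000).astype('float32')),np.median(P[l==i],0))
    g=m=m&(P[...,2]>.069)&(P[...,2]<.085)
    g=cv2.morphologyEx(g.astype('uint8'),cv2.MORPH_OPEN,np.ones((3,3)));k,l,s,c=cv2.connectedComponentsWithStats(g)
    i=1+s[1:,4].argmax();print('cover',s[i],c[i],cv2.minAreaRect((P[l==i][:,:2]*1000).astype('float32')),np.median(P[l==i],0))
    cr=f['pixels'][y0-10:y1+40,x0-60:x1+30,::-1];cv2.imwrite(f'pics/{n}crop.png',cv2.resize(cr,None,fx=3.4,fy=3.4,interpolation=cv2.INTER_CUBIC))
E
```

```text
top housing rect ((571.459228515625, -165.62327575683594), (238.045654296875, 128.50230407714844), 9.573464393615723) z [0.05673132 0.06081275 0.07673893]
cover [ 360  193   45   35 1315] [381.94676806 210.0418251 ] ((541.7064208984375, -170.42364501953125), (72.26476287841797, 96.36541748046875), 8.95315933227539) [ 0.54116517 -0.17002645  0.07638874]
scene housing rect ((568.7168579101562, -165.73648071289062), (232.9517822265625, 132.53131103515625), 9.26419448852539) z [0.05672723 0.0603781  0.0769061 ]
black [391 166  19  18 259] [400.5019305  174.72200772] ((477.37738037109375, -172.84786987304688), (31.490039825439453, 50.33229064941406), 10.293817520141602) [ 0.47751827 -0.17162562  0.06909067]
cover [ 347  145   46   39 1220] [370.36311475 163.92377049] ((542.5137329101562, -175.62680053710938), (72.05970001220703, 111.05953216552734), 9.207306861877441) [ 0.53976956 -0.16384313  0.07676779]
```

View pics/topcrop.png

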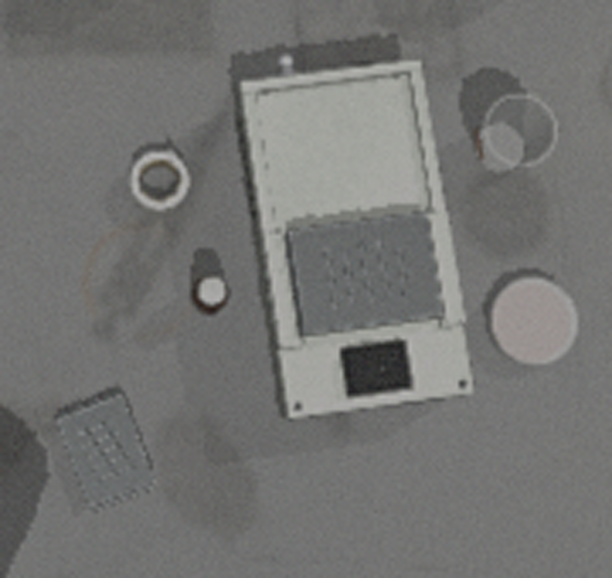

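View pics/scenecrop.png

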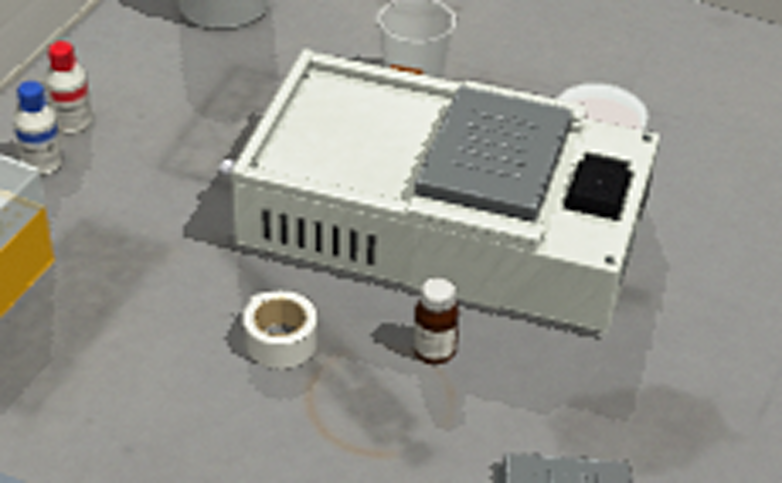

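The larger grey hood at top pixels (360–405,193–228) is seated on the housing behind the tab. The smaller one at (305,262) is the decoy. The tab wasn't masked in the top view, so I'll refine it there and get the bystander clearances.

```bash
python3 - <<'E'
import pickle;from h import *
f=pickle.load(open('top0.pkl','rb'));P=cloud(f);px=f['pixels'].astype(int)
b=np.zeros((400,640),'uint8');b[222:255,365:400]=(px.max(-1)<75)[222:255,365:400]
k,l,s,c=cv2.connectedComponentsWithStats(b);i=1+s[1:,4].argmax();ys,xs=np.where(l==i)
q=ray(f,np.c_[xs,ys],.069);print('tab',s[i],c[i],cv2.minAreaRect((q[:,:2]*1000).astype('float32')),np.median(P[l==i],0))
a=np.radians(9.2);ex=np.array([np.cos(a),np.sin(a)]);ey=np.array([-ex[1],ex[0]])
O=np.array([.5705,-.1657])+.0085*ex;print('O',O)
fs=pickle.load(open('scene0.pkl','rb'))
for n,g in(('top',f),('scene',fs)):
    im=g['pixels'][:,:,::-1].copy();im=cv2.resize(im,None,fx=4,fy=4)
    for x,y,z in [(-100,0,69),(-114,-20,69),(-114,20,69),(-86,20,69),(-86,-20,69),(-72,48,76),(-72,-48,76),(0,48,76),(0,-48,76),(-125,64,58),(-125,-64,58),(108,64,58),(108,-64,58)]:
        p=O+x/1e3*ex+y/1e3*ey; uv=proj(g,np.r_[p,z/1e3])[0]*4+2; cv2.circle(im,tuple(int(t) for t in uv),3,(0,0,255),-1)
    cv2.imwrite(f'pics/{n}ov.png',im[560:1040,1320:1720] if n=='top' else im[500:900,1120:1720])
from plant import solver,manip
import itertools
for yaw in (a,a+np.pi/2,a-np.pi/2,a+np.pi):
  for x in(-.1,-.01): 
    p=O+x*ex; print(yaw,x,solver.ik([*p,.07],[-np.pi/2,0,yaw]))
E
```

```text
tab [375 230  21  16 260] [385.05384615 237.83846154] ((478.71881103515625, -178.8551025390625), (31.373672485351562, 42.67015075683594), 9.84179973602295) [ 0.47854896 -0.178691    0.06891406]
O [ 0.57889066 -0.16434101]
0.16057029118347832 -0.1 [-0.46394083 -0.04144805  2.07765919  0.          1.10538152 -2.19530745]
0.16057029118347832 -0.01 [-0.37430902  0.13160048  1.89796163  0.          1.11203055 -2.10567564]
1.7313666179783749 -0.1 [-4.63940832e-01 -4.14480492e-02  2.07765919e+00 -4.44089210e-16
  1.10538152e+00  2.51708153e+00]
1.7313666179783749 -0.01 [-3.74309021e-01  1.31600480e-01  1.89796163e+00 -4.44089210e-16
  1.11203055e+00  2.60671334e+00]
-1.4102260356114182 -0.1 [-0.46394083 -0.04144805  2.07765919  0.          1.10538152 -0.62451112]
-1.4102260356114182 -0.01 [-0.37430902  0.13160048  1.89796163  0.          1.11203055 -0.53487931]
3.302162944773271 -0.1 [-4.63940832e-01 -4.14480492e-02  2.07765919e+00 -4.44089210e-16
  1.10538152e+00  9.46285204e-01]
3.302162944773271 -0.01 [-3.74309021e-01  1.31600480e-01  1.89796163e+00 -4.44089210e-16
  1.11203055e+00  1.03591701e+00]
```

View pics/topov.png

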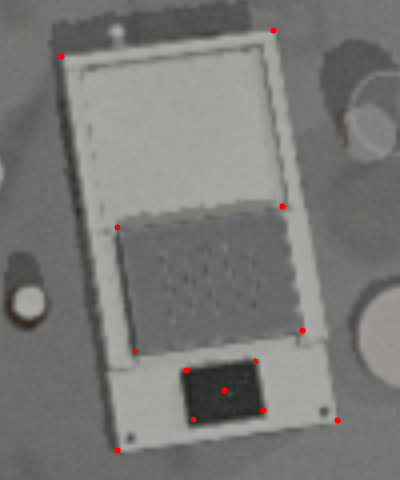

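View pics/sceneov.png

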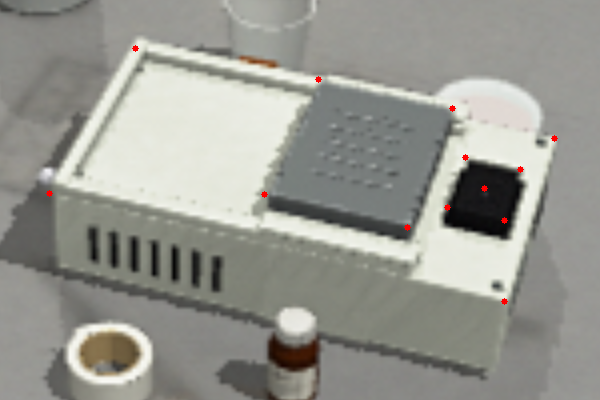

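The overlay agrees to about 2–3 mm, with the pad slightly toward +y in scene. Before swinging across I'll check how high the centrifuge stands along the path.

```bash
python3 - <<'E'
import pickle;from h import *
for n in('top','scene'):
    f=pickle.load(open(n+'0.pkl','rb'));P=cloud(f)[f['range_z']>0]
    for y0 in np.arange(-.3,.8,.1):
        r=[]
        for x0 in np.arange(.1,.9,.1):
            m=(P[:,0]>x0)&(P[:,0]<x0+.1)&(P[:,1]>y0)&(P[:,1]<y0+.1);r.append(round(float(np.percentile(P[m][:,2],99)),2) if m.sum()>5 else None)
        print(n,round(y0,1),r)
from plant import solver,manip
a=np.radians(9.2)
print(manip.get_joints())
for p in ([.187,.623,.215],[.25,.35,.3],[.3,.2,.3],[.35,0,.25],[.478,-.18,.12]):
    print(p,solver.ik(p,[-np.pi/2,0,a+np.pi]))
E
```

```text
top -0.3 [-0.89, -0.89, 0.0, 0.06, 0.08, 0.07, 0.1, 0.32]
top -0.2 [0.0, -0.89, 0.0, 0.07, 0.08, 0.07, 0.0, 0.32]
top -0.1 [0.0, -0.89, 0.01, 0.02, 0.05, 0.07, 0.08, 0.31]
top 0.0 [0.0, -0.89, 0.01, 0.02, 0.01, 0.0, 0.08, 0.32]
top 0.1 [0.0, -0.89, 0.0, 0.0, 0.0, 0.0, 0.02, 0.31]
top 0.2 [-0.89, -0.89, 0.01, 0.0, 0.2, 0.2, 0.2, 0.35]
top 0.3 [-0.89, -0.89, 0.01, 0.01, 0.2, 0.2, 0.2, 0.35]
top 0.4 [-0.89, -0.89, 0.0, 0.01, 0.2, 0.2, 0.2, 0.36]
top 0.5 [-0.89, -0.89, 0.01, 0.01, 0.2, 0.2, 0.2, 0.36]
top 0.6 [-0.89, -0.89, 0.0, 0.01, 0.01, 0.13, 0.21, 0.17]
top 0.7 [-0.89, -0.89, 0.0, 0.0, 0.03, 0.05, 0.08, 0.12]
scene -0.3 [-0.89, -0.89, 0.0, 0.06, 0.08, 0.07, 0.1, 0.31]
scene -0.2 [0.0, None, 0.0, 0.07, 0.08, 0.07, 0.0, 0.34]
scene -0.1 [0.01, None, 0.01, 0.02, 0.06, 0.07, 0.08, 0.38]
scene 0.0 [0.01, None, 0.01, 0.01, 0.0, 0.0, 0.08, 0.41]
scene 0.1 [0.0, None, 0.0, 0.0, 0.0, 0.0, 0.02, 0.44]
scene 0.2 [None, None, 0.0, 0.0, 0.2, 0.2, 0.2, 0.41]
scene 0.3 [None, None, None, 0.0, 0.2, 0.2, 0.2, 0.3]
scene 0.4 [None, None, None, None, 0.2, 0.19, 0.2, 0.18]
scene 0.5 [None, None, None, None, None, None, None, None]
scene 0.6 [None, None, None, None, None, None, None, None]
scene 0.7 [None, None, None, None, None, None, None, None]
[ 1.19638311e+00  1.24438895e-01  1.65151078e+00 -2.48385064e-05
  1.36748458e+00 -8.25745320e-02]
[0.187, 0.623, 0.215] [ 1.19669549e+00  1.24607853e-01  1.64883491e+00 -4.44089210e-16
  1.36814989e+00  2.60692153e+00]
[0.25, 0.35, 0.3] [ 8.25604556e-01 -4.24367599e-01  1.99664142e+00 -4.44089210e-16
  1.56931883e+00  2.23583059e+00]
[0.3, 0.2, 0.3] [ 4.38789877e-01 -6.06887601e-01  2.11294521e+00 -4.44089210e-16
  1.63553504e+00  1.84901591e+00]
[0.35, 0, 0.25] [-1.53747867e-01 -6.31146221e-01  2.20827231e+00 -4.44089210e-16
  1.56446656e+00  1.25647817e+00]
[0.478, -0.18, 0.12] [-4.65279124e-01 -1.07464086e-01  2.04751835e+00 -4.44089210e-16
  1.20153839e+00  9.44946911e-01]
```

```bash
cat >> h.py <<'E'
a=np.radians(9.2);ex=np.array([np.cos(a),np.sin(a)]);ey=np.array([-ex[1],ex[0]])
O=np.array([.5789,-.1628]); ori=[-np.pi/2,0,a+np.pi-2*np.pi]
def W(x,z,y=0): return [*(O+x*ex+y*ey),z]
E
python3 - <<'E'
from h import *
from plant import *
eoat.clamp(10)
manip.set_joints([.82,-.42,2.0,0,1.57,.4])
manip.set_joints([-.15,-.5,2.15,0,1.5,.9])
print(manip.get_clock(),manip.get_tcp_pos(),manip.get_grip_width())
manip.movep(W(-.101,.10),ori)
print(manip.get_clock(),manip.get_tcp_pos(),manip.get_ft_force())
f=viewer.grab_frame('scene');cv2.imwrite('pics/s1.png',cv2.resize(f['pixels'][80:240,260:460,::-1],None,fx=3.5,fy=3.5))
f=viewer.grab_frame('top');cv2.imwrite('pics/t1.png',cv2.resize(f['pixels'][130:270,320:440,::-1],None,fx=4,fy=4))
E
```

```text
4.1667 [ 0.39234775 -0.00435084  0.23736587] 0.0007247565999796535
5.1083 [ 0.47978804 -0.17827946  0.10087162] [ 0.07577861 -0.4784555   0.06160609]
```

View pics/s1.png

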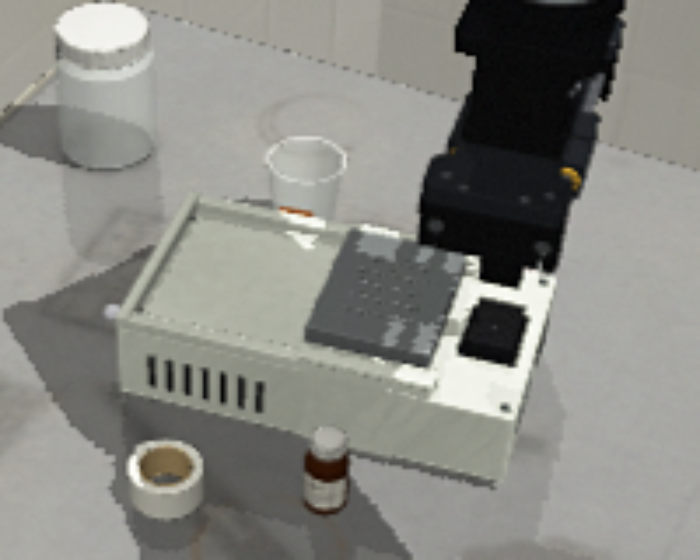

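View pics/t1.png

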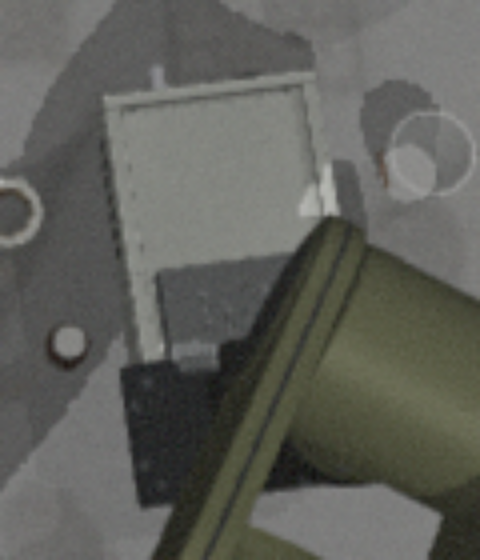

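The scene view has the shut fingertips at about (500,278), directly above the tab at (495,330), and the bystanders are clear. Now I'll press in steps while watching the force.

```bash
python3 - <<'E'
from h import *
from plant import *
manip.movel(W(-.101,.072),speed=.06)
for z in (.068,.064,.0605,.059,.058,.057):
    manip.movel(W(-.101,z),speed=.02)
    F=manip.get_ft_force();p=manip.get_tcp_pos();print(z,p.round(4),F.round(2),round(manip.get_clock(),2))
    if F[2]>12: break
E
```

```text
0.068 [ 0.4795 -0.1792  0.0683] [ 0.47 -0.44  0.84] 6.17
0.064 [ 0.4795 -0.1791  0.064 ] [ 1.54 -0.92  2.48] 6.53
0.0605 [ 0.4793 -0.179   0.0603] [ 1.88 -1.36  1.97] 6.85
0.059 [ 0.4793 -0.179   0.0592] [0.2  1.25 5.12] 7.1
0.058 [ 0.4793 -0.179   0.0592] [-3.51  0.39 10.41] 7.35
0.057 [ 0.4794 -0.179   0.0591] [-4.66  1.89 16.04] 7.6
```

The tip hit the stop at z=59.1 mm, against an expected 59 mm, so the tab is fully in. Next I'll push the cover.

```bash
python3 - <<'E'
from h import *
from plant import *
manip.movel(W(-.101,.065),speed=.05)
for x in (-.086,-.078,-.065,-.05,-.035,-.02,-.008,-.001):
    manip.movel(W(x,.065),speed=.04)
    F=manip.get_ft_force();p=manip.get_tcp_pos();print(x,((p[:2]-O)@ex).round(4),p[2].round(4),F.round(2),round(manip.get_clock(),2))
    if np.linalg.norm(F)>15: break
manip.wait(.2)
for k in range(1):
    manip.movel(W(x-.02,.065),speed=.08)
    manip.movel(W(x-.02,.15),speed=.15)
manip.movep([.38,-.05,.25],ori)
for n in('top','scene'):
    f=viewer.grab_frame(n);r=(f['pixels'][130:270,320:440,::-1] if n=='top' else f['pixels'][80:240,260:460,::-1]);cv2.imwrite(f'pics/{n}2.png',cv2.resize(r,None,fx=3.5,fy=3.5))
    P=cloud(f);m=(P[...,2]>.071)&(P[...,2]<.083)&(f['range_z']>0)
    q=(P[...,:2]-O);X=q@ex;Y=q@ey;m&=(abs(Y)<.055)&(abs(X)<.115)
    print(n,'cover x',np.percentile(X[m],[1,50,99]),'y',np.percentile(Y[m],[1,99]),'z',np.percentile(P[m][:,2],[5,95]))
print(manip.get_clock())
E
```

```text
-0.086 -0.0858 0.0648 [ 0.35  0.15 -0.22] 8.43
-0.078 -0.0777 0.0651 [0.59 0.2  0.06] 8.78
-0.065 -0.0647 0.065 [ 0.75 -0.3   0.06] 9.26
-0.05 -0.0498 0.065 [ 0.42  0.18 -0.97] 9.78
-0.035 -0.0347 0.065 [-0.95  0.84 -0.02] 10.31
-0.02 -0.0197 0.065 [-0.27 -0.3  -0.03] 10.83
-0.008 -0.0077 0.065 [1.06 0.54 0.16] 11.28
-0.001 -0.0007 0.0651 [-0.88  0.1  -0.32] 11.61
top cover x [0.01102472 0.04627977 0.08237485] y [-0.05012418  0.04483962] z [0.07331179 0.07918616]
scene cover x [0.0112176  0.04567076 0.08229741] y [-0.04897536  0.04612202] z [0.07357283 0.07865474]
13.9583
```

View pics/top2.png

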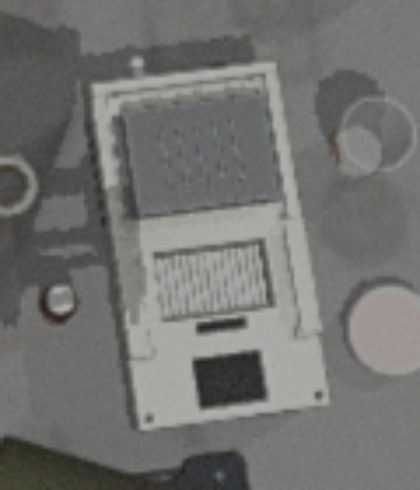

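View pics/scene2.png

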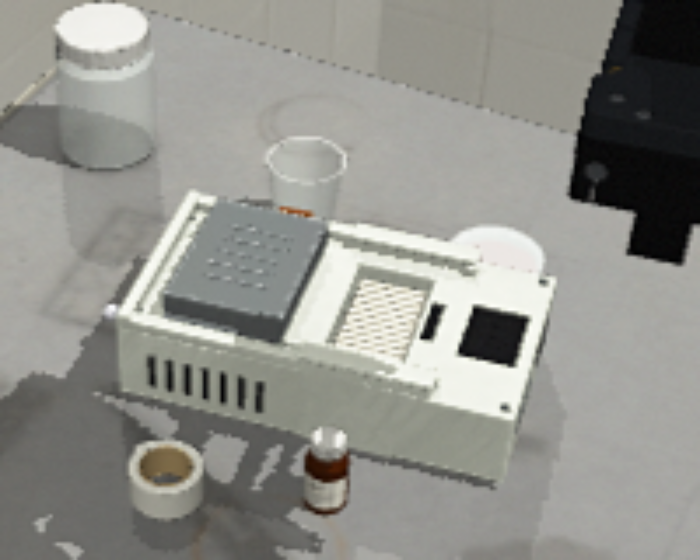

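Both views show the filter well fully open, at (215,280) in top. The cover lies flat on the rear deck at (205,155), the tab is flush, the bystanders are where they were, and the arm is clear. Handing in.

```bash
python3 -c "
from plant import *
finish_job()"
```

```text
the job is handed in; nothing more can be done
```

The filter is uncovered and I've handed the job in at about 14 s of the 38 s allowed; no verdict is reported.

- **Tab:** I pressed it straight down with the shut fingertips until it stopped. The tip reached 59.1 mm above the worktop, where fully in is 59 mm. The largest force was about 17 N.
- **Cover:** I pushed it by its front wall with forces of about 1 N and never gripped or lifted it. Both cameras put its origin at x ≈ +46 mm. The well is wholly open beyond +28 mm, and the rear rim is at +64 mm.
- **Last checks:** The cover lies flat, the whole well is visible and the robot is touching nothing. The vial, tape roll, cup and dish look unmoved in both pictures, though I didn't measure their positions.
- **Disagreement:** Early on, the scene view's black mask put the tab about 6 mm off sideways. I used the top view for the tab position, and its overlay matched to about 2–3 mm.

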